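# Clear the swing and index the bench vise to its next hole

### The arm

A 7-joint arm with a two-finger parallel gripper is mounted at the origin on the work surface. World frame = base frame: x ahead of the robot, y to its left, z up, the work surface at z = 0. Lengths are in m, angles in rad, forces in N, time in s.
With the tool pointing down it reaches from about 0.425 to 0.95 m from the base axis. Payload 4.7 kg.
Tool frame: the origin (TCP) lies between the finger pads; the fingertips stand 25 mm ahead of it and the grasp point (between the pads) lies 6 mm ahead of it; z points along the fingers, y is the line along which they close (so a half turn about z gives the same grasp; the last joint's range is limited). The gripper opens to 85 mm and grips with 20 to 120 N. Pads are 22 mm wide; open, the fingers measure 114 mm over their backs; the gripper's body (76 mm by 85 mm) begins 54 mm behind the grasp point. The pads swing forward as they close: fully open they stand 13 mm farther back than shut.
Start: joints at [-1.278, 0.469, -0.049, 1.532, 0.024, 1.141, -0.082], TCP at [0.213, 0.64, 0.256] pointing down, gripper open.
Joint ranges: [-2.59, 2.59], [-0.33, 1.99], [-1.39, 1.29], [0.1, 2.45], [-1.04, 4.18], [0.21, 1.99], [-2.66, 2.66]. Speed limits (rad/s): [2.57, 2.57, 3.14, 3.14, 3.14, 3.14, 3.14].

### API

Orientations are given as a 3x3 rotation matrix whose columns are the frame's x, y, z axes.
In Python, from rig import * gives the robot as it stands. Calls block until the motion is done:
- movep(position, orientation): joint-space move of the TCP to a pose.
- move_l(position, attitude=None, feed=0.15, until_force=None): straight line of the TCP; attitude=None keeps the orientation; feed is the mean speed in m/s. With until_force (N) it stops when the force on the tool has changed by that much, and returns True; else False.
- move_joints(angles): joint-space move.
- command_gripper(opening, newtons=None): finger opening in m; newtons is the grip in N (None keeps the last); returns when the fingers have stopped.
- sleep(seconds).
- inverse_kinematics(position, orientation): joint angles nearest the present ones, or None.
- sense(): the state.
- camera(name): name is "scene" or "top"; returns (picture, depth): 400x640x3 uint8, red, green, blue; 400x640 float32, m along the optical axis (not along the pixel's ray), 0 where there is no reading.
- camera_params(name): a dict with "K" (3x3 intrinsics, pixels), "position" and "rotation" of the camera in the world. Camera axes: x right, y down, z forward; pixel columns grow to the right and rows downward; lengths in m; the calibration is good to about 2 mm. A picture is of the moment at which its call begins. camera_params takes no time and is no camera call.
A pose or a line that the arm cannot do raises Unreachable and nothing moves.
- finish_job(): hands the job in; it is judged then, once.
The state is a dict: "time_s": time; "joint_pos": joint angles; "qd": joint speeds; "joint_efforts": joint torques, N m; "position": TCP position; "tcp_rot": TCP orientation; "wrist_force": force on the tool from outside, world axes, zero at the start; "ft_torque": the same for the moment, N m; "finger_gap": finger opening in m; "gripper_force": force on a finger pad.
Only numpy, scipy, OpenCV 4.12 (cv2) and the standard library are available. Lean on these libraries where they do the work, as an engineer would, in place of code of your own. Each camera call takes 0.05 s, during which the arm holds its last target. There are 200 camera calls.

### The job

The rod clamped in the bench vise must be swung round to the next position. First put the tin case that stands by itself in the rod's way back into its row in the rack, pushing it upright right down to the rack floor through the narrow gap in the middle and leaving the other cases standing in place; let go of it. Then pull up the spring plunger's knob, turn the vise anticlockwise (seen from above) by exactly one hole, let the plunger snap fully home there and let go; never let the rod strike the case, and leave the copper coupling, the T-nut and the washer stack where they are.

Things in the scene. Friction and masses are not known exactly. Their poses are not given: they have to be found in the camera images.
- pivot (a point): The vise's vertical swivel axis, at bench height (z = 0), with the axes of the fixed iron swivel base. Vise, clamped rod and radial steel index arm turn together about it. At vise angle 0 the index arm points along this point's +y, the rod along its -y. Jaws and casting stand within 45 mm of the axis, up to 90 mm high; the lever handle reaches 81 mm out on the +x side (39 to 89 mm high).
- vise_base: The fixed iron swivel base; same origin and axes as the pivot. Its steel quadrant (radius 91 to 129 mm, top 22 mm above the bench) has four square holes 11.5 mm wide, on a circle of radius 110 mm, at -36, 0, +36 and +72 degrees from +y (anticlockwise positive seen from above). The plunger starts in the hole at 0, under the index arm.
- vise (a joint): Angle of the vise about its swivel axis, rad, positive anticlockwise from above. 0 = plunger in its starting hole (with up to about 0.02 rad of play either way), 0.628 (36 degrees) = the next hole, the target. It turns against about 0.12 N m of friction and stays where left; the seated plunger locks it.
- plunger (a joint): Height by which the spring plunger is pulled up, m: 0 = fully home in a hole, 0.015 = end stop. The 8 mm round-ended pin enters the hole 9 mm: it is clear of the plate above 0.009, and rests on the plate at 0.009 between holes. The spring pulls it down with about 5 N at 0 and 10 N at 0.015.
- knob (a point): Centre of the plunger's round black ribbed knob: vertical axis, 26 mm diameter, 25 mm high, centre 59.5 mm above the bench when home. It rides on the index arm 110 mm from the pivot and lifts straight up. The arm under it (26 mm wide) has its top at 31 mm, an 18 mm wide bushing reaches 40 mm above the bench. It does not spin: it turns with the vise.
- next_hole (a point): Centre of the mouth of the target hole, 22 mm above the bench, 36 degrees anticlockwise from the starting hole, 110 mm from the pivot.
- rod_tip (a point): Free end of the long threaded steel rod clamped level in the jaws, on its axis: 10 mm diameter, axis 75 mm above the bench, 220 mm out from the swivel axis. The rod runs straight from here through the jaws to 35 mm beyond the axis, and turns with the vise. This point's axes turn with the vise; its -y points along the rod, outward.
- case_center (a point): Centre of the loose tin case standing on the bench in the rod's way: upright, 24 mm thick along its x, 56 mm wide along its y, 85 mm high (centre 42.5 mm up), about 0.13 kg, flat end faces at +-y up to the dome, domed top (half round, 12 mm radius, about y), lower long edges rounded at 5 mm. Its two +-x sides are alike.
- case: The same loose tin case; its origin is the centre of its underside.
- rack: Fixed rack, origin under its centre: plywood floor 140 mm long (x), 66 wide (y), 6 thick, an upright plate at each x end (inner faces at x = +-64 mm, top 76 mm above the bench), open along both long sides. Four cases like the loose one stand along x, widths along y; a 13 to 19 mm gap between second and third, and slack beside the others for the fifth once they are nudged apart.
- row1_center (a point): Centre of the first case of the row, counted from the rack's -x end; same size and make as the loose case, loose in the rack.
- row2_center (a point): Centre of the second case of the row, counted from the rack's -x end; same size and make as the loose case, loose in the rack.
- row3_center (a point): Centre of the third case of the row, counted from the rack's -x end; same size and make as the loose case, loose in the rack.
- row4_center (a point): Centre of the fourth case of the row, counted from the rack's -x end; same size and make as the loose case, loose in the rack.
- coupling_center (a point): Centre of the bystanding copper pipe coupling: a tube 29 mm across, 36 mm high, standing on the bench.
- tnut_center (a point): Centre of the bystanding black T-nut, 30 x 30 x 17 mm, lying on the bench.
- washers_center (a point): Centre of the bystanding stack of rusty washers (rusted into one piece), 32 mm across, 20 mm high, on the bench.
Not all that is in view belongs to the job. Leave any blue or green look-alike of the case alone.

How it is judged:
On the way, in this order (a step that is already met when the one before it is completed fails the run):
1. the loose case stands home in the row, let go, the other four in place (z of case_center in the frame of rack between 0.044 and 0.0525 m and x of case_center in the frame of rack between -0.064 and 0.064 m and y of case_center in the frame of rack between -0.015 and 0.015 m and angle between each of case_center, row1_center, row2_center, row3_center, row4_center's own z axis and vertical below 0.15 rad and z of row1_center in the frame of rack between 0.044 and 0.0525 m and x of row1_center in the frame of rack between -0.064 and 0.064 m and y of row1_center in the frame of rack between -0.015 and 0.015 m and z of row2_center in the frame of rack between 0.044 and 0.0525 m and x of row2_center in the frame of rack between -0.064 and 0.064 m and y of row2_center in the frame of rack between -0.015 and 0.015 m and z of row3_center in the frame of rack between 0.044 and 0.0525 m and x of row3_center in the frame of rack between -0.064 and 0.064 m and y of row3_center in the frame of rack between -0.015 and 0.015 m and z of row4_center in the frame of rack between 0.044 and 0.0525 m and x of row4_center in the frame of rack between -0.064 and 0.064 m and y of row4_center in the frame of rack between -0.015 and 0.015 m and contact force between the fingers and case below 0.5 N), for 0.2 s.
2. the plunger is pulled clear of its starting hole (value of joint plunger above 0.0085 m and value of joint vise between -0.3 and 0.3 rad), for 0.05 s.
3. the vise is one hole further anticlockwise with the plunger snapped home (value of joint vise between 0.5883 and 0.6683 rad and value of joint plunger below 0.003 m), for 0.2 s.
At the end, for the whole second after the job is handed in: Vise at rest at the next hole (0.628 rad within 0.04), plunger within 3 mm of home; all five cases on the rack floor between the end plates (centre within 4 mm of standing height and 15 mm of the midline, leaning under 0.15 rad), the put-back case at rest (all of step 3 and velocity of joint vise between -0.05 and 0.05 rad/s and z of case_center in the frame of rack between 0.044 and 0.0525 m and x of case_center in the frame of rack between -0.064 and 0.064 m and y of case_center in the frame of rack between -0.015 and 0.015 m and angle between each of case_center, row1_center, row2_center, row3_center, row4_center's own z axis and vertical below 0.15 rad and z of row1_center in the frame of rack between 0.044 and 0.0525 m and x of row1_center in the frame of rack between -0.064 and 0.064 m and y of row1_center in the frame of rack between -0.015 and 0.015 m and z of row2_center in the frame of rack between 0.044 and 0.0525 m and x of row2_center in the frame of rack between -0.064 and 0.064 m and y of row2_center in the frame of rack between -0.015 and 0.015 m and z of row3_center in the frame of rack between 0.044 and 0.0525 m and x of row3_center in the frame of rack between -0.064 and 0.064 m and y of row3_center in the frame of rack between -0.015 and 0.015 m and z of row4_center in the frame of rack between 0.044 and 0.0525 m and x of row4_center in the frame of rack between -0.064 and 0.064 m and y of row4_center in the frame of rack between -0.015 and 0.015 m and linear speed of case below 0.02 m/s); the robot touches nothing.
It fails at once if the copper coupling is moved more than 20 mm (distance of coupling_center from where it was at the start of the episode above 0.02 m).
It fails at once if the T-nut is moved more than 20 mm (distance of tnut_center from where it was at the start of the episode above 0.02 m).
It fails at once if the washer stack is moved more than 20 mm (distance of washers_center from where it was at the start of the episode above 0.02 m).
It fails at once if a case of the row is toppled (angle between any of row1_center, row2_center, row3_center, row4_center's own z axis and vertical above 0.6 rad).
It fails at once if the rod strikes the loose case (contact force between vise_c0 and case above 1 N).
It also fails if it takes over 67 s, if anything falls off the work surface, if the arm or the gripper's body presses on something with over 40 N, if the wrist force passes 120 N, or if a joint passes its speed limit or range.

## Working session

There is one attempt and no reset: what is moved stays moved. The work goes in short steps, each a Python script; the robot and the scene stay as the last script left them, time stands still between calls to the robot, and variables do not carry over. Pictures are saved under pics/ and viewed, at most 10 in all, crops included, and the job is handed in when it is done.

```bash
mkdir -p pics; ls
python3 - <<'E'
from rig import *
import cv2,numpy as np
for n in("scene","top"):
    p,d=camera(n);cv2.imwrite(f"pics/{n}0.png",p[:,:,::-1]);np.savez(f"{n}0.npz",p=p,d=d)
    print(n,camera_params(n))
print(sense())
E
```

```text
pics
scene {'K': array([[453.86288571,   0.        , 317.7501099 ],
       [  0.        , 453.86288571, 198.57034342],
       [  0.        ,   0.        ,   1.        ]]), 'position': array([ 1.07000622, -0.11814334,  0.89469776]), 'rotation': array([[ 0.2557095 ,  0.82251613, -0.50801562],
       [ 0.96672614, -0.21358642,  0.14078856],
       [ 0.00729563, -0.52711295, -0.84976392]])}
top {'K': array([[428.04589151,   0.        , 326.19274539],
       [  0.        , 428.04589151, 198.92739881],
       [  0.        ,   0.        ,   1.        ]]), 'position': array([ 3.93355839e-01, -3.52820414e-04,  9.96132556e-01]), 'rotation': array([[-0.00510683, -0.97813278,  0.20791871],
       [-0.99997397,  0.00393555, -0.00604667],
       [ 0.00509617, -0.20794418, -0.97812742]])}
{'time_s': 0.1, 'joint_pos': array([-1.27788376,  0.46937128, -0.0486016 ,  1.53355268,  0.02406347,
        1.14098287, -0.08231648]), 'qd': array([-0.00077291, -0.00166012, -0.00067005, -0.00225381,  0.0015502 ,
       -0.00049974, -0.00110558]), 'joint_efforts': array([ 8.31497728e-04, -5.11512423e+01, -4.69335378e-02, -2.38390678e+01,
        1.08560087e-02,  4.39856871e-03, -5.98925794e-06]), 'position': array([0.21331778, 0.63991442, 0.25536847]), 'tcp_rot': array([[-9.48664560e-01,  3.16283538e-01, -5.25965699e-04],
       [ 3.16283974e-01,  9.48663127e-01, -1.64877527e-03],
       [-2.25162102e-05, -1.73048919e-03, -9.99998502e-01]]), 'wrist_force': array([0.14422262, 0.64414899, 0.06705412]), 'ft_torque': array([-0.00040171, -0.04711181, -0.02030881]), 'gripper_force': 0.0, 'finger_gap': 0.08551706545924619}
```

View pics/scene0.png

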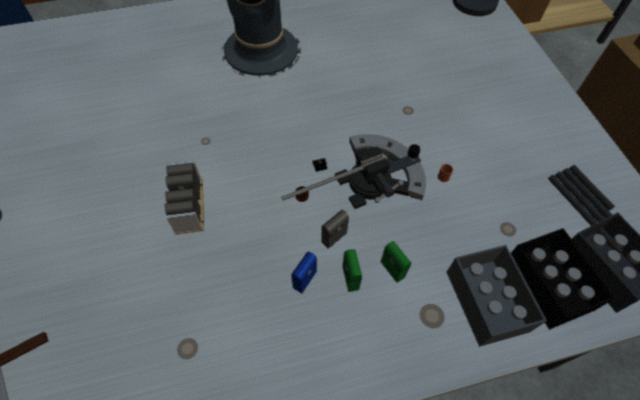

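View pics/top0.png

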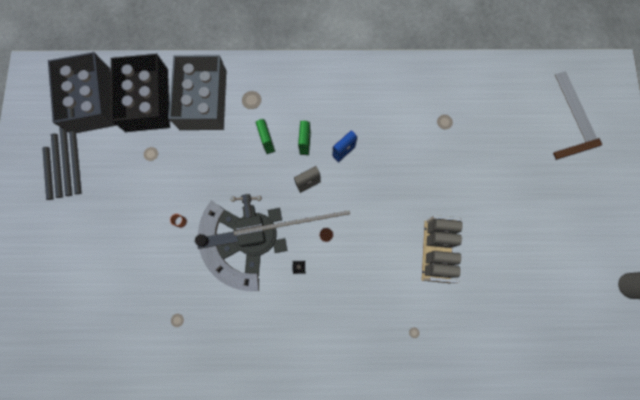

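The scene view shows the vise at (375,175) with the knob at (413,151), the loose grey case at (335,229) and the rack at (185,198). In the top view, the vise is at (255,235), the knob at (202,240), the case at (307,179) and the rack at (443,250). Next I'll enlarge these.

```bash
cat > h.py <<'E'
from rig import *
import cv2,numpy as np
def world(n,u,v,z=None,d=None):
    c=camera_params(n);K=np.array(c['K']);r=c['rotation']@np.array([(u-K[0,2])/K[0,0],(v-K[1,2])/K[1,1],1.])
    t=d if z is None else (z-c['position'][2])/r[2]
    return c['position']+r*t
def cloud(n,d):
    c=camera_params(n);K=c['K'];v,u=np.mgrid[:400,:640]
    r=np.stack([(u-K[0,2])/K[0,0],(v-K[1,2])/K[1,1],np.ones_like(u,float)],-1)
    return c['position']+(r*d[...,None])@c['rotation'].T
E
python3 - <<'E'
from h import *
s=np.load('top0.npz')
a=s['p'][155:295,180:355];b=s['p'][205:295,410:475]
cv2.imwrite('pics/a.png',cv2.resize(a,None,fx=4.5,fy=4.2 if 0 else 4.5,interpolation=2)[:600,:,::-1])
W=cloud('top',s['d']); np.set_printoptions(precision=4,suppress=True)
b=np.ascontiguousarray(b);z=W[205:295,410:475,2]
zz=cv2.applyColorMap((np.clip(z/0.1,0,1)*255).astype(np.uint8),2)
cv2.imwrite('pics/b.png',np.hstack([cv2.resize(b,None,fx=6,fy=6,interpolation=2)[:,:,::-1],cv2.resize(zz,None,fx=6,fy=6,interpolation=0)]))
for n,(u,v) in dict(knob=(202,240),case=(307,179),rod=(349,213),bench=(380,160),r1=(445,226),r4=(445,271)).items(): print(n,W[v,u])
E
```

```text
knob [0.4998 0.2617 0.0754]
case [0.6338 0.0362 0.0779]
rod [ 0.5572 -0.0556  0.0769]
bench [ 0.7003 -0.1373  0.0027]
r1 [ 0.5254 -0.259   0.0925]
r4 [ 0.4307 -0.2533  0.0917]
```

View pics/a.png

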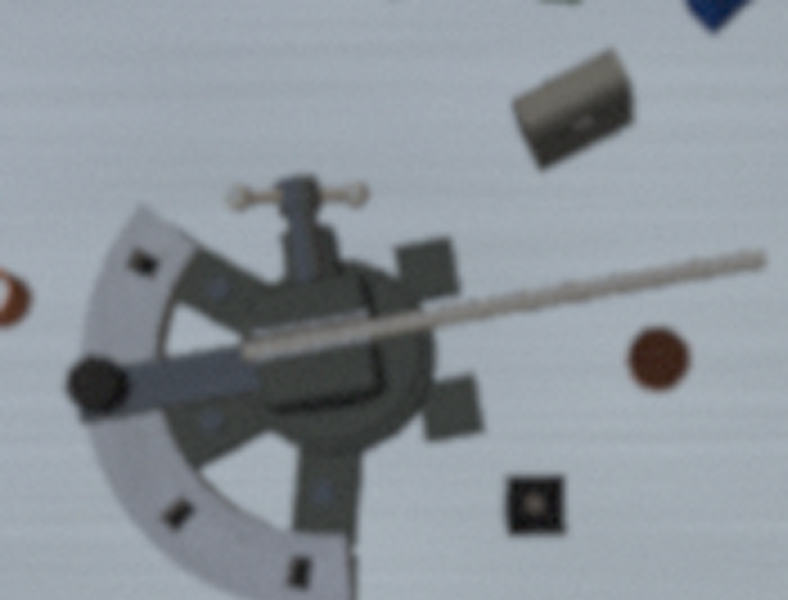

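View pics/b.png

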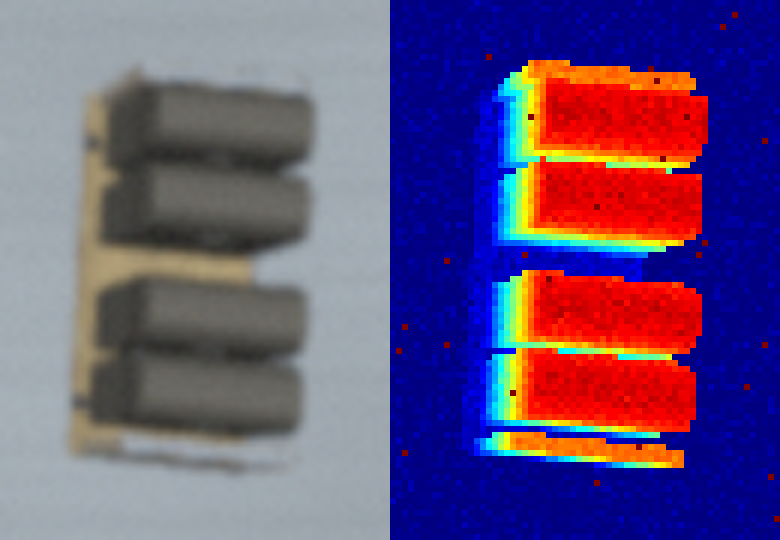

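The crops give me usable pixels. In crop a (×4.5, offset 180,155), the knob is at (98,384), the rod tip at (763,259) and the next hole at (178,512). The rack's middle gap is clearly visible in crop b. Next I'll compute poses.

```bash
cat > m.py <<'E'
from h import *
np.set_printoptions(precision=4,suppress=True)
def blobs(W,lo,hi,x,y,mn=60):
    m=((W[...,2]>lo)&(W[...,2]<hi)&(W[...,0]>x[0])&(W[...,0]<x[1])&(W[...,1]>y[0])&(W[...,1]<y[1])).astype(np.uint8)
    k,l=cv2.connectedComponents(m,connectivity=4)
    out=[]
    for i in range(1,k):
        P=W[l==i]
        if len(P)<mn: continue
        Q=P[:,:2].astype(np.float32)
        r=cv2.minAreaRect(Q);b=cv2.boxPoints(r)
        e=max((b[1]-b[0],b[2]-b[1]),key=np.linalg.norm)
        out.append((np.array(r[0]),np.linalg.norm(b[1]-b[0]),np.linalg.norm(b[2]-b[1]),np.degrees(np.arctan2(e[1],e[0])),P[:,2].max(),len(P)))
    return out
E
python3 - <<'E'
from m import *
for n in('top','scene'):
    W=cloud(n,np.load(n+'0.npz')['d'])
    print(n)
    for b in blobs(W,.085,.1,(.36,.6),(-.34,-.17)): print('row',*b)
    for b in blobs(W,.066,.079,(.36,.6),(-.34,-.17),20): print('plate',*b)
    for b in blobs(W,.076,.095,(.57,.68),(-.02,.09)): print('case',*b)
k=world('top',180+98/4.5,155+384/4.5,.072);t=world('top',180+763/4.5,155+259/4.5,.075)
print(k,t,np.linalg.norm((k-t)[:2]),k+(t-k)/3)
for u,v in((178,512),(143,263),(300,572)): print(world('top',180+u/4.5,155+v/4.5,.022))
E
```

```text
top
row [ 0.5303 -0.2686] 0.023030166 0.056868143 82.3021 0.09514993968940799 260
row [ 0.5014 -0.2651] 0.02197614 0.05565746 85.22915 0.09602700202474157 264
row [ 0.4617 -0.2615] 0.021737067 0.057176314 84.50738 0.09507105667210969 274
row [ 0.4342 -0.2578] 0.02232421 0.056301158 83.40805 0.094200400017448 276
plate [ 0.5344 -0.2674] 0.032781642 0.05917455 82.9344 0.07888884710996613 120
plate [ 0.4641 -0.2342] 0.004847499 0.023662597 6.999242 0.07786888583481755 23
plate [ 0.4371 -0.23  ] 0.023647698 0.0014318153 -5.2785583 0.07880355436685638 22
plate [ 0.414  -0.2549] 0.0058247447 0.058720294 84.0188 0.07898151705879874 83
case [0.6426 0.0362] 0.055833668 0.02341081 -63.289055 0.09041798071055196 260
scene
row [ 0.4348 -0.2566] 0.022780756 0.05604386 81.75273 0.09347008947753277 199
row [ 0.4612 -0.2609] 0.02172569 0.056224037 83.23379 0.09372491028448271 203
row [ 0.5014 -0.2648] 0.021589218 0.05621574 85.16392 0.09391650873413238 214
row [ 0.5305 -0.2683] 0.020096518 0.056406118 84.090775 0.09406901162360237 219
plate [ 0.417  -0.2494] 0.031471178 0.06477774 57.361366 0.07876291261829671 71
plate [ 0.4714 -0.2578] 0.059511617 0.022610659 -74.52574 0.07892636336919145 104
plate [ 0.5203 -0.2672] 0.061576456 0.060040697 -2.7306042 0.07887178654977578 221
plate [ 0.5113 -0.2662] 0.0032800583 0.029969765 86.179794 0.07872788331313607 23
case [0.6425 0.0377] 0.057111662 0.023359774 -62.502415 0.08866835445298349 280
[0.4995 0.2631 0.072 ] [ 0.5585 -0.057   0.075 ] 0.3254434217931811 [0.5191 0.1564 0.073 ]
[0.441  0.2339 0.022 ]
[0.5673 0.2577 0.022 ]
[0.4113 0.1721 0.022 ]
```

The two cameras agree on the poses. Now I'll pick up the case.

```bash
cat >> h.py <<'E'
def R(deg):
    a=np.radians(deg);c,s=np.cos(a),np.sin(a)
    return np.array([[-s,c,0],[c,s,0],[0,0,-1.]])
def st(*k):
    s=sense();print('t%.1f'%s['time_s'],'p',np.round(s['position'],4),'F',np.round(s['wrist_force'],1),'gap %.4f gf %.1f'%(s['finger_gap'],s['gripper_force']),*k)
E
python3 - <<'E'
from h import *
from scipy.optimize import least_squares
H=[(36,.441,.2339),(-36,.5673,.2577),(72,.4113,.1721),(0,.4995,.2631)]
f=lambda q:np.concatenate([[q[0]+.11*np.cos(q[2]+np.radians(a))-x,q[1]+.11*np.sin(q[2]+np.radians(a))-y] for a,x,y in H])
s=least_squares(f,[.519,.156,1.75]);print('pivot',s.x,np.degrees(s.x[2]),np.round(s.fun*1e3,1))
C=[.6425,.037]
movep([*C,.20],R(117));st()
move_l([*C,.061],feed=.1);command_gripper(.05,70);st()
move_l([*C,.21],feed=.12);st()
G=[.4815,-.2632]
movep([*G,.20],R(83.6));st(sense()['joint_pos'])
p,d=camera('scene');cv2.imwrite('pics/s1.png',cv2.resize(p[130:270,100:300],None,fx=4,fy=4,interpolation=2)[:,:,::-1]);np.savez('s1.npz',p=p,d=d)
E
```

```text
pivot [0.52024366 0.15736568 1.75518163] 100.56449994279501 [-0.6 -0.9  0.2 -1.  -0.1 -0.5  0.6  2.4]
t2.7 p [0.6425 0.0383 0.2   ] F [-0.  -0.   0.8] gap 0.0857 gf 0.0
t4.7 p [0.6431 0.0371 0.0617] F [1.  0.2 3.3] gap 0.0552 gf 74.1
t6.0 p [0.6419 0.037  0.209 ] F [ 0.1 -1.  -0.8] gap 0.0557 gf 73.8
t7.3 p [ 0.4831 -0.2615  0.2   ] F [ 0.2 -0.5 -1.2] gap 0.0554 gf 74.0 [ 0.09590493  0.3355392   0.40568052  1.91590696 -0.1650793   0.9218048
  2.04422406]
```

View pics/s1.png

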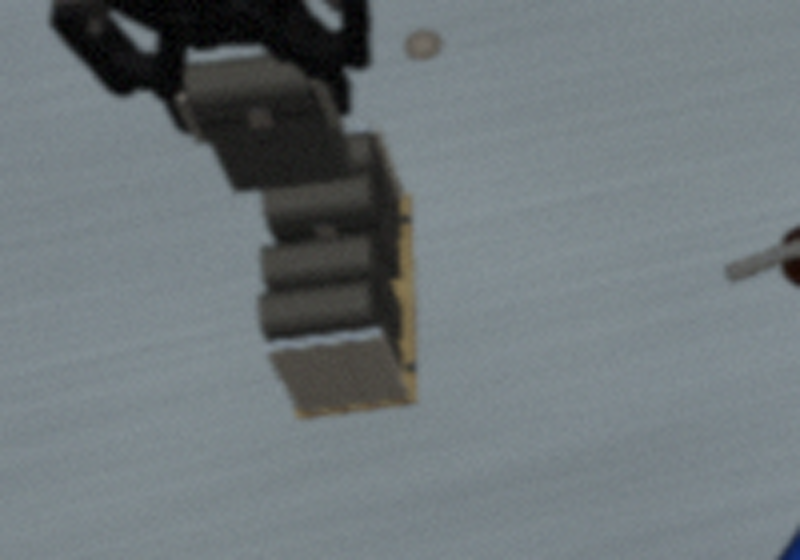

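The case is held above the middle gap (its dome at crop (245,85)) and the row is still standing below. Next I'll measure its pose in the hand with the depth data.

Run:
```python
from m import *
W=cloud('scene',np.load('s1.npz')['d'])
st(sense()['tcp_rot'])
for z in((.214,.24),): 
    for b in blobs(W,*z,(.44,.53),(-.288,-.236),20): print(*b)
m=(W[...,2]>.145)&(W[...,2]<.205)&(W[...,0]>.47)&(W[...,0]<.53)&(W[...,1]>-.288)&(W[...,1]<-.238)
P=W[m];c=np.median(P,0);P=P[abs(P[:,0]-c[0])<.02]
n=np.linalg.svd(P-P.mean(0))[2][2];print(len(P),P.mean(0),n*np.sign(n[0]))
for b in blobs(W,.085,.1,(.36,.6),(-.34,-.17)): print('row',*b)
```

```text
t7.4 p [ 0.4831 -0.2613  0.1999] F [ 0.8 -0.2 -1.7] gap 0.0554 gf 74.0 [[-0.9942  0.1074  0.0006]
 [ 0.1074  0.9942  0.0006]
 [-0.0005  0.0007 -1.    ]]
[ 0.4849 -0.2614] 0.021906877 0.05299662 83.57367 0.23640931666296905 267
497 [ 0.4944 -0.2628  0.176 ] [ 0.9952 -0.098  -0.0014]
row [ 0.4622 -0.2613] 0.022325408 0.056093663 86.43659 0.09374748044282699 187
row [ 0.5013 -0.2644] 0.021196945 0.056148514 85.784294 0.09372692821770812 211
row [ 0.5308 -0.2687] 0.02073393 0.05672023 83.72265 0.09380082413630375 221
```

Run:
```python
from m import *
T=[.4802,-.2648]
move_l([*T,.165],feed=.1);st()
for z in(.14,.12,.10,.085,.075,.069):
    h=move_l([*T,z],feed=.04,until_force=35);st(z,h)
    if h: break
p,d=camera('scene');cv2.imwrite('pics/s2.png',cv2.resize(p[130:270,100:300],None,fx=4,fy=4,interpolation=2)[:,:,::-1])
W=cloud('scene',d)
for b in blobs(W,.086,.2,(.36,.6),(-.34,-.17)): print('row',*b)
```

```text
t7.9 p [ 0.4805 -0.2646  0.1649] F [ 0.2 -0.3 -1.2] gap 0.0548 gf 73.9
t8.7 p [ 0.4803 -0.2649  0.14  ] F [-0.1 -0.5 -1.3] gap 0.0553 gf 74.0 0.14 False
t9.3 p [ 0.4801 -0.2648  0.1198] F [ 0.2 -0.1 -1.1] gap 0.0555 gf 74.0 0.12 False
t9.9 p [ 0.48   -0.2647  0.0997] F [-0.3 -0.4 -1.8] gap 0.0554 gf 74.0 0.1 False
t10.5 p [ 0.4801 -0.2646  0.0845] F [ 0.2  0.3 -1.1] gap 0.0554 gf 74.0 0.085 False
t10.9 p [ 0.4801 -0.2647  0.0746] F [ 0.7  0.1 -1.6] gap 0.0553 gf 74.0 0.075 False
t11.2 p [ 0.4799 -0.2647  0.0686] F [ 0.5  0.2 -1.5] gap 0.0559 gf 74.0 0.069 False
row [ 0.4802 -0.2647] 0.13062394 0.079092294 -71.287796 0.1998840335678116 1623
row [ 0.5055 -0.2647] 0.020393828 0.055044737 82.11175 0.09396816619976234 194
row [ 0.5301 -0.2684] 0.020693608 0.056897715 84.55758 0.09328606425801855 208
```

View pics/s2.png

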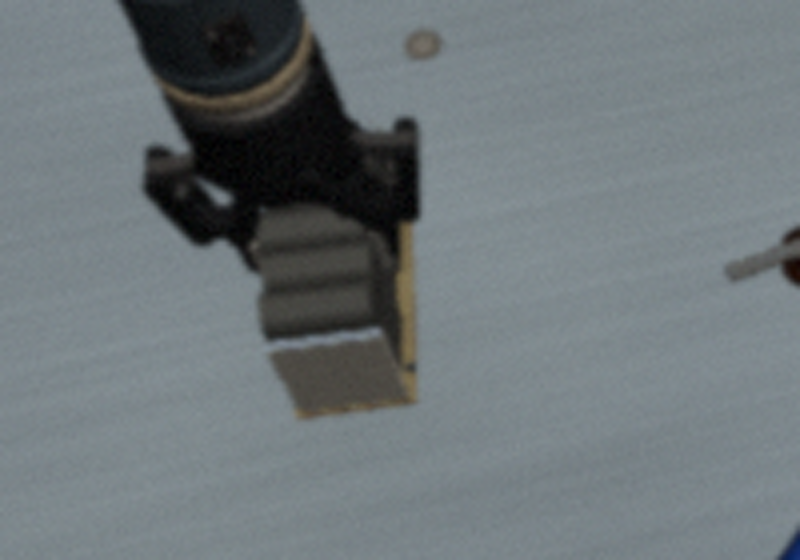

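The case slid into the gap with neighbours upright. I'll seat it, release it and look.

Run:
```python
from m import *
T=[.4802,-.2648]
print(move_l([*T,.0655],feed=.02,until_force=12));st()
command_gripper(.085);st()
move_l([*T,.20],feed=.15)
movep([.50,0.,.25],R(83.6));st()
for n in('top','scene'):
    p,d=camera(n);W=cloud(n,d)
    for b in blobs(W,.087,.11,(.36,.6),(-.34,-.17),40): print(n,*b)
    if n=='top': cv2.imwrite('pics/t3.png',cv2.resize(p[205:295,410:475],None,fx=6,fy=6,interpolation=2)[:,:,::-1])
```

```text
True
t11.4 p [ 0.4802 -0.2649  0.0677] F [-1.1  1.   5.3] gap 0.0555 gf 74.3
t11.8 p [ 0.4799 -0.2645  0.0667] F [-0.1 -0.5  0.1] gap 0.0853 gf 0.0
t13.9 p [ 0.4999 -0.0016  0.2496] F [ 1.1 -0.  -0.5] gap 0.0849 gf 0.0
top [ 0.5299 -0.2687] 0.020012267 0.05621468 85.638855 0.09586829446657019 226
top [ 0.5057 -0.2661] 0.019868165 0.055333123 83.74484 0.09463228838241422 218
top [ 0.4807 -0.2654] 0.020460863 0.05637427 85.04032 0.09504893308462159 228
top [ 0.4574 -0.2607] 0.020002905 0.056877773 84.83232 0.09521327512494204 234
top [ 0.4329 -0.2574] 0.021153243 0.056855105 83.84848 0.09594661039887331 234
scene [ 0.433  -0.2569] 0.018484939 0.054988187 84.00722 0.09339118140021452 153
scene [ 0.4569 -0.2606] 0.019038018 0.056156553 86.10193 0.09295525485207945 165
scene [ 0.4814 -0.265 ] 0.019886008 0.054643914 85.00922 0.0944932251934889 170
scene [ 0.5053 -0.2648] 0.018558329 0.05560264 84.97841 0.09403524131926999 158
scene [ 0.5309 -0.2685] 0.01979066 0.055518188 84.6099 0.09401818493021885 185
```

View pics/t3.png

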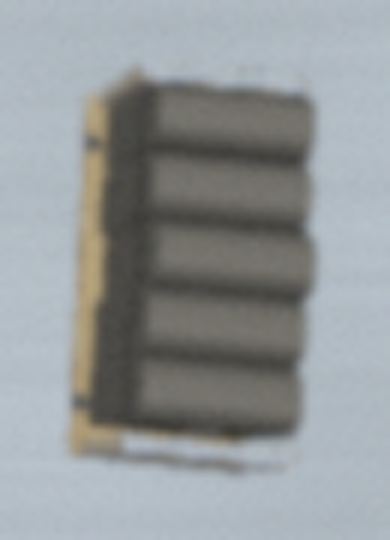

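All five cases stand level at the same height, in row order in the picture. Now the knob: I'll check the arc, grip and lift.

```bash
cat >> h.py <<'E'
PIV=np.array([.5202,.1570])
def rot(p,deg):
    a=np.radians(deg);d=np.asarray(p)[:2]-PIV
    return PIV+[np.cos(a)*d[0]-np.sin(a)*d[1],np.sin(a)*d[0]+np.cos(a)*d[1]]
E
python3 - <<'E'
from h import *
K=[.4998,.2643]
for a in(10.5,190.5,100.5,-79.5):
    print(a,[None if (q:=inverse_kinematics([*rot(K,t),.079],R(a+t))) is None else np.round(q,2) for t in(0,18,36)])
E
```

```text
10.5 [array([-0.84,  0.53,  0.36,  1.97, -0.28,  0.69, -0.12]), array([-0.81,  0.48,  0.31,  2.04, -0.23,  0.65,  0.14]), array([-0.77,  0.43,  0.26,  2.12, -0.19,  0.61,  0.42])]
190.5 [array([-0.1 ,  0.59, -0.62,  1.92,  0.48,  0.78,  2.34]), array([ 0.04,  0.61, -0.81,  2.  ,  0.62,  0.8 ,  2.51]), array([ 0.29,  0.77, -1.18,  2.06,  0.9 ,  0.96,  2.57])]
100.5 [array([-0.66,  0.51,  0.13,  1.96, -0.1 ,  0.68,  1.29]), array([-0.65,  0.47,  0.1 ,  2.03, -0.07,  0.64,  1.56]), array([-0.62,  0.43,  0.06,  2.11, -0.05,  0.61,  1.86])]
-79.5 [array([-1.06,  0.6 ,  0.68,  1.98, -0.55,  0.75, -1.44]), array([-1.03,  0.53,  0.6 ,  2.06, -0.47,  0.69, -1.2 ]), array([-0.98,  0.47,  0.52,  2.13, -0.39,  0.64, -0.95])]
```

Run:
```python
from h import *
K=[.4998,.2643]
movep([*K,.18],R(10.5));command_gripper(.055);st()
print(move_l([*K,.066],feed=.08,until_force=8));st()
command_gripper(.015,60);st()
p0=sense()['position']
move_l([p0[0],p0[1],p0[2]+.0125],feed=.03);sleep(.2);st()
p,d=camera('scene');q,_=camera('top')
a=cv2.resize(p[110:220,330:460],(390,330),interpolation=2);b=cv2.resize(q[180:290,165:295],(390,330),interpolation=2)
cv2.imwrite('pics/k.png',np.hstack([a,b])[:,:,::-1])
```

```text
t15.9 p [0.4999 0.2641 0.1801] F [-0.1 -0.6 -0.6] gap 0.0551 gf 0.0
False
t17.5 p [0.5001 0.2645 0.0665] F [-0.3 -0.2 -0.2] gap 0.0551 gf 0.0
t17.9 p [0.5005 0.2646 0.0667] F [-0.1  0.3  5.5] gap 0.0246 gf 58.7
t18.7 p [0.5    0.2645 0.0788] F [ 1.1  1.2 -9.6] gap 0.0244 gf 59.2
```

View pics/k.png

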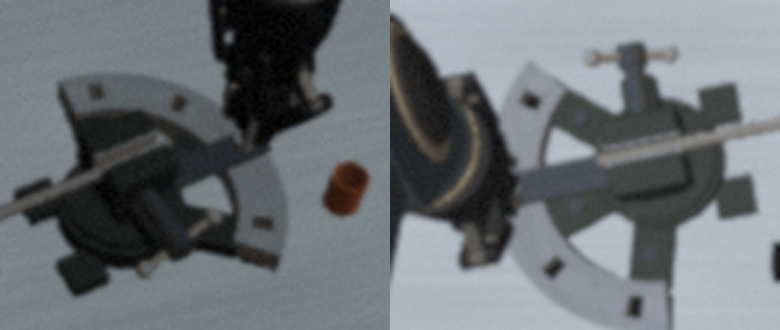

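The spring pulls about 9.6 N at a 12 mm lift, so the plunger is clear; the picture shows the gripper on the knob with the arm still at its starting hole. Now I'll turn it.

Run:
```python
from h import *
p0=sense()['position'].copy();z=p0[2]
for t in range(6,37,6):
    move_l([*rot(p0,t),z+.0005],R(10.5+t),feed=.05)
    st(t)
sleep(.2)
T=rot(p0,36)
h=move_l([*T,z-.0055],feed=.02,until_force=12);st(h)
h=move_l([*T,z-.0115],feed=.02,until_force=12);st(h)
p,_=camera('top');cv2.imwrite('pics/k2.png',cv2.resize(p[180:290,165:355],None,fx=4,fy=4,interpolation=2)[:,:,::-1])
```

```text
t19.2 p [0.4888 0.2616 0.0794] F [ 1.4  0.6 -8.6] gap 0.0245 gf 59.4 6
t19.5 p [0.4784 0.2577 0.0794] F [ 1.7 -0.3 -9. ] gap 0.0244 gf 59.4 12
t19.9 p [0.4683 0.2526 0.0795] F [ 2.8 -1.6 -8.5] gap 0.0244 gf 59.5 18
t20.3 p [0.4588 0.2466 0.0795] F [ 4.1 -2.9 -8.3] gap 0.0242 gf 59.5 24
t20.7 p [0.4501 0.2395 0.0796] F [ 4.2 -2.6 -8.5] gap 0.0245 gf 59.6 30
t21.0 p [0.4422 0.2317 0.0797] F [ 6.  -2.9 -7.4] gap 0.0243 gf 59.6 36
t21.7 p [0.4424 0.2319 0.0738] F [ 4.9 -3.5 -8.1] gap 0.0245 gf 59.7 False
t22.1 p [0.4425 0.232  0.068 ] F [ 5.5 -2.3 -5.5] gap 0.0244 gf 59.9 False
```

View pics/k2.png

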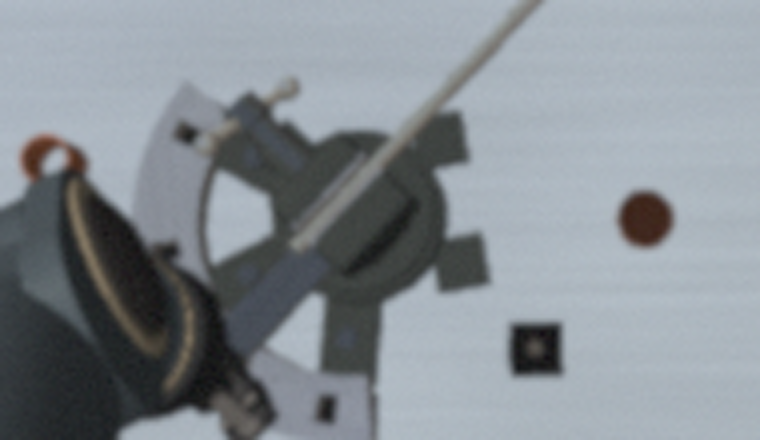

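The spring force has dropped to its home value at 1 mm lift, and the picture shows the arm at the target hole. I'll release, back off and check.

Run:
```python
from m import *
p=sense()['position']
command_gripper(.06);sleep(.3);st()
move_l([p[0],p[1],.2],feed=.12)
movep([.50,-.05,.35],R(83.6));st()
I,d=camera('top');J,e=camera('scene')
for n,D in(('top',d),('scene',e)):
    W=cloud(n,D)
    for b in blobs(W,.064,.1,(.42,.47),(.21,.26),10): print(n,'knob',*b)
    m=(abs(W[...,0]-.4405)<.006)&(abs(W[...,1]-.233)<.006)&(W[...,2]>.05);print('knob top z',np.median(W[m][:,2]))
    for b in blobs(W,.087,.11,(.36,.6),(-.34,-.17),40): print(n,b[0],b[4])
cv2.imwrite('pics/f.png',np.hstack([cv2.resize(I[150:300,170:370],(400,300),interpolation=2),cv2.resize(J[100:250,280:480],(400,300),interpolation=2)])[:,:,::-1])
```

```text
t22.9 p [0.4407 0.2321 0.0674] F [ 0.2 -1.6  0.4] gap 0.0604 gf 0.0
t25.4 p [ 0.4998 -0.0488  0.3492] F [-0.1 -0.3  0.1] gap 0.0600 gf 0.0
top knob [0.4404 0.2323] 0.025344407 0.025831519 88.76615 0.07631386874236046 130
knob top z 0.07213479854521193
top [ 0.5296 -0.2705] 0.09445936480543282
top [ 0.5053 -0.2661] 0.09655478022568864
top [ 0.4813 -0.2653] 0.09471646234162945
top [ 0.4571 -0.261 ] 0.09560552829123514
top [ 0.4322 -0.2589] 0.09446200866008836
scene knob [0.4398 0.2324] 0.026503665 0.025281196 -17.060396 0.07474664003955156 100
knob top z 0.07222978396951496
scene [ 0.433  -0.2564] 0.09428900010403629
scene [ 0.457  -0.2604] 0.09403110130942094
scene [ 0.4806 -0.2647] 0.09343456558927288
scene [ 0.5056 -0.2655] 0.093425309772044
scene [ 0.5297 -0.2685] 0.09416462328892783
```

View pics/f.png

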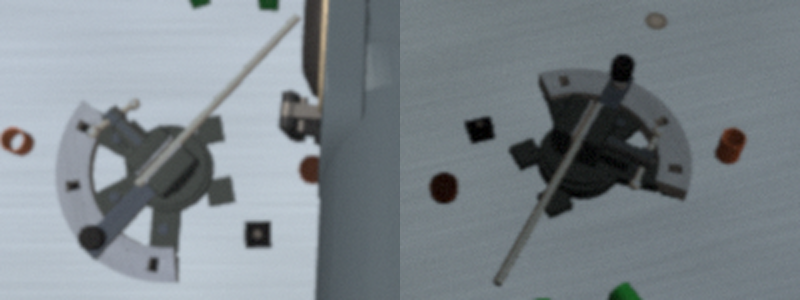

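The knob sits at the next hole (left view (92,238)) with its top at 72 mm, which is home. The bystanders haven't moved.

```bash
python3 -c "
from rig import *
print(finish_job())"
```

```text
the job is handed in; nothing more can be done
None
```

The job is handed in, though no verdict came back: by the last camera check the case stood home in the row with the other four upright, and the vise sat one hole anticlockwise with the plunger home and the gripper clear.

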